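# Centre the bead tub on the bench scale and press tare

## Task

The empty orange tub stands off-centre on the pan of the bench scale: slide it gently with the fingers, without lifting or tipping it, until its foot stands wholly inside the ring marked on the pan, and let go of it. Then press the green tare key gently all the way down with the fingertips, let it spring back up and withdraw. Leave the red, white and blue keys and everything else on the table alone.

Things in the scene. Friction and masses are not known exactly. Their poses are not given: they have to be found in the camera images.
- scale: light grey bench scale, fixed, 300 mm deep (its x) by 240 mm wide (its y); origin under its middle at table height, x from the key panel to the pan (away from the robot). In front a console 45 mm high with four keys 45 mm apart, from +y to -y: red power, green tare, white units, blue print; behind them a tilted display up to 65 mm high; then a flat steel pan 190 (x) by 220 (y) mm
- pan_centre (a point): centre of the pan's flat rimless top face, 74 mm above the table and 166 mm (scale's x) behind the row of keys; centre of the dark ring of 90 mm inner diameter marked on it (flat: things slide over it); axes as the scale's
- tub: empty orange plastic tub, open, round, 50 to 90 g, loose on the pan, 35 to 75 mm from the ring's centre on the scale's +y side; foot 56 mm across, wall widening to 62 mm at 44 mm height, rim 68 mm across and 50 mm high; a finger just above the pan meets it 29 mm from its axis; origin at the centre of its underside, z up. Slides when pushed low and stops where it is left
- key_tare (a joint): travel of the green tare key: 0 = up, 0.005 (m) = fully down; it moves straight down, a spring pushes it back up (1 N at the start, 5 N at the bottom), hard stop below; counts as pressed beyond 0.003
- key_tare_top (a point): centre of the top face of the green tare key; cap 24 mm (scale's x) by 30 mm (scale's y), top 55 mm above the table when up, 8 mm proud of the panel; neighbouring keys are 45 mm to either side (15 mm gaps)
- key_power (a joint): red power key cap of the scale, 24 mm front to back by 30 mm wide, spring-loaded; 0 = up, 0.005 (m) = fully down; must stay up
- key_units (a joint): white units key cap of the scale, 24 mm front to back by 30 mm wide, spring-loaded; 0 = up, 0.005 (m) = fully down; must stay up
- key_print (a joint): blue print key cap of the scale, 24 mm front to back by 30 mm wide, spring-loaded; 0 = up, 0.005 (m) = fully down; must stay up
- blue_tub: blue tub of the same shape as the orange one, loose on the table right of the scale; origin at the centre of its underside; leave alone
- jar1: red, yellow and blue bead jar, clear with a yellow lid, 80 mm across, 120 mm high, 0.3 kg, loose on the table left of the scale; origin at the centre of its underside; leave alone
- jar2: purple, pink and white bead jar, clear with a yellow lid, 80 mm across, 120 mm high, 0.3 kg, loose on the table left of the scale; origin at the centre of its underside; leave alone
- jar3: brown wooden bead jar, clear with a yellow lid, 80 mm across, 120 mm high, 0.3 kg, loose on the table left of the scale; origin at the centre of its underside; leave alone
- scoop: small steel bead scoop with a wooden handle, 145 mm long, 20 mm high, lying on the table right of the scale; origin where handle meets the blade, x axis towards the blade; leave alone
- glue_stick: white glue stick with a red cap, 27 mm across, 90 mm high, standing on the table right of the scale; origin at the centre of its underside; leave alone
Not all that is in view belongs to the job. Of the things that look like the tub, the largest one is meant.

How it is judged:
On the way, in this order (a step that is already met when the one before it is completed fails the run):
1. the orange tub stands upright inside the ring, let go and at rest (horizontal distance between tub and pan_centre below 0.015 m and angle between tub's own z axis and vertical below 0.05 rad and linear speed of tub below 0.01 m/s and contact force between tub and the fingers below 0.05 N and height (world z) of tub between 0.07 and 0.078 m), for 0.2 s.
2. the tare key is pressed down while the tub stands free inside the ring (value of joint key_tare above 0.003 m and horizontal distance between tub and pan_centre below 0.015 m and contact force between tub and the fingers below 0.05 N), for 0.05 s.
At the end, for the whole second after the job is handed in: the orange tub stands upright and at rest on the pan, untouched, its axis within 15 mm of the ring's centre (its foot inside the ring), and the tare key, having been pressed more than 3 mm of its 5 mm, is back up (within 1 mm) (all of step 1 and value of joint key_tare below 0.001 m).
It fails at once if another key of the scale is pressed (more than 1.5 mm) (value of joint any of key_power, key_units, key_print above 0.0015 m).
It fails at once if the orange tub is lifted more than 8 mm off the pan, tipped more than 0.35 rad or knocked off the pan (height (world z) of tub above 0.082 m or height (world z) of tub below 0.064 m or angle between tub's own z axis and vertical above 0.35 rad).
It fails at once if the scale or the tub is pushed harder than 20 N (contact force between any of the fingers, the arm and scale above 20 N or contact force between any of the fingers, the arm and tub above 20 N).
It fails at once if another thing on the table is moved more than 15 mm (distance of any of blue_tub, jar1, jar2, jar3, scoop, glue_stick from where it was at the start of the episode above 0.015 m).
It also fails if it takes over 45 s, if anything falls off the work surface, if the arm or the gripper's body presses on something with over 40 N, if the wrist force passes 120 N, or if a joint passes its speed limit or range.

## Robot

A 6-joint arm with a two-finger parallel gripper is mounted at the origin on the work surface. World frame = base frame: x ahead of the robot, y to its left, z up, the work surface at z = 0. Lengths are in m, angles in rad, forces in N, time in s.
With the tool pointing down it reaches from about 0.375 to 0.9 m from the base axis. Payload 3.1 kg.
Tool frame: the origin (TCP) lies at the very end of the fingers, on their centre line; the grasp point (between the pads) lies 19 mm behind it; z points along the fingers, y is the direction in which the jaws open and shut (so a half turn about z gives the same grasp; the last joint's range is limited). The gripper opens to 87 mm and grips with 3 to 60 N. Pads are 19 mm wide; open, the fingers measure 117 mm over their backs; the gripper's body (75 mm by 190 mm) begins 51 mm behind the grasp point.
Start: joints at [-1.506, 0.527, 1.433, -0, 1.181, -0.178], TCP at [0.15, -0.607, 0.223] pointing down, gripper open.
Joint ranges: [-3.08, 3.08], [-0.75, 2.2], [0.22, 2.44], [-1.43, 4.57], [0, 2.65], [-2.85, 2.85]. Speed limits (rad/s): [2.79, 2.79, 3.14, 3.14, 3.14, 3.14].

## Interface

Orientations are given as a 3x3 rotation matrix whose columns are the frame's x, y, z axes.
In Python, from station import get_obs, cams, job_done gives the robot as it stands.
- The arm moves only by the tool jog_arm, never from a script. Its argument "rows" is a list of rows, each a list of 3 entries, a list of its own where there are three numbers: the closure, from 0 (fully open) to 1 (shut), then the shift along the tool's x, y, z in units of 40 mm (1.0 is 40 mm), then the turn about the tool's z in units of 5 degrees (1.0 is 5 degrees). A call has 1 to 20 rows; each row is the pose to reach, as a shift and turn from the pose measured when the call began, along the tool's axes at that moment; what a row does not reach only later rows make up. A row lasts 1/12 s, in which the tool goes at most 41.7 mm and 7.16 degrees, less where a joint would pass 70% of its speed; a pose out of reach is approached as far as the arm can. A call with a gripper value outside its range is refused whole. The fingers move at their own pace and stop on an object; "force" is the grip in N (left out, the last holds). Time passes only in rows, so rows that repeat a pose let the fingers close. It gives the time, the measured TCP pose, the force and the opening at its end, in the units of the state.
- get_obs(): the state, without advancing time (a new reading comes with each control period).
- cams.get_image(name): name is "scene" or "top" or "wrist"; returns a dict with "pixels" (480x640x3 uint8, red, green, blue), "z_map" (480x640 float32, m along the optical axis (not along the pixel's ray), 0 where there is no reading), "fx", "fy", "cx", "cy" (pixels), "k1" (the pictures are not rectified: a ray, as slopes to the right and down, at radius r is drawn at 1 + k1 r^2 times it, then the intrinsics apply), "rvec" (rotation vector, rad) and "tvec" (3), from world to camera coordinates, as OpenCV has them; the wrist camera has in their place "tool_from_camera" (4x4, takes a point from camera to tool coordinates, whose origin is the TCP and whose axes are the flange's). Camera axes: x right, y down, z forward; pixel columns grow to the right and rows downward; lengths in m; the calibration is good to about 2 mm. A picture is of the moment at which its call begins: read the wrist's pose just before it.
- job_done(): hands the job in, once; it reports no verdict.
The state is a dict: "time": time; "joint_pos": joint angles; "qvel": joint speeds; "tau": joint torques, N m; "position": TCP position; "orientation": TCP orientation; "wrist_force": force on the tool from outside, world axes, zero at the start; "torque": the same for the moment, N m; "width": finger opening in m.
Only numpy, scipy, OpenCV 4.12 (cv2) and the standard library are available. Lean on these libraries where they do the work, as an engineer would, in place of code of your own. Each camera call takes 0.05 s, during which the arm holds its last target.

## Working session

There is one attempt and no reset: what is moved stays moved. The work goes in short steps, Python scripts to look and compute and a tool call to move; the robot and the scene stay as the last step left them, time stands still between calls to the robot, and variables do not carry over. Pictures are saved under pics/ and viewed, and the job is handed in when it is done.

Besides the shell and the picture viewer there is one more tool, called after "Emit:" as name([rows], argument=value, ...), one row to a line, values as JSON. jog_arm: Moves the arm, as the interface text tells. Its arguments: {"type":"object","properties":{"rows":{"type":"array","items":{"type":"array"}},"force":{"type":"number"}},"required":["rows"]}

```bash
ls; mkdir -p pics
cat > h.py <<'E'
import numpy as np, cv2, pickle
from station import get_obs, cams, job_done
def grab(n):
    o=get_obs(); d=cams.get_image(n)
    if "rvec" in d:
        R=cv2.Rodrigues(np.array(d["rvec"],float))[0]; t=np.array(d["tvec"],float).ravel()
        d["R"]=R.T; d["c"]=-R.T@t
    else:
        T=np.array(d["tool_from_camera"]); Rt=np.array(o["orientation"]).reshape(3,3); p=np.array(o["position"])
        d["R"]=Rt@T[:3,:3]; d["c"]=Rt@T[:3,3]+p
    return d
def rays(d,uv):
    uv=np.atleast_2d(np.array(uv,float)); x=(uv[:,0]-d["cx"])/d["fx"]; y=(uv[:,1]-d["cy"])/d["fy"]
    rd=np.hypot(x,y); r=rd.copy()
    for _ in range(20): r=rd/(1+d["k1"]*r*r)
    s=np.where(rd>0,r/np.maximum(rd,1e-12),1)
    return np.stack([x*s,y*s,np.ones_like(x)],1)@d["R"].T
def plane(d,uv,z):
    v=rays(d,uv); return d["c"]+v*((z-d["c"][2])/v[:,2])[:,None]
def depth(d,uv):
    uv=np.atleast_2d(uv); v=rays(d,uv); zz=np.array([d["z_map"][int(round(b)),int(round(a))] for a,b in uv])
    return d["c"]+v*zz[:,None]
def tri(d1,a,d2,b):
    v1=rays(d1,a)[0];v2=rays(d2,b)[0]
    s=np.linalg.lstsq(np.stack([v1,-v2],1),d2["c"]-d1["c"],rcond=None)[0]
    p=d1["c"]+s[0]*v1;q=d2["c"]+s[1]*v2
    return (p+q)/2,np.linalg.norm(p-q)
def save(d,n): cv2.imwrite("pics/"+n+".png",d["pixels"][:,:,::-1])
E
python3 - <<'E'
from h import *
o=get_obs(); print(o["time"],o["position"],o["orientation"],o["wrist_force"],o["width"])
for n in ["scene","top"]:
    d=grab(n); save(d,n+"0"); pickle.dump(d,open(n+"0.pkl","wb")); print(n,d["c"],d["R"][:,2],d["fx"],d["k1"])
E
```

```text
pics
0.0 [ 0.15024104 -0.60593388  0.22159531] [[ 9.70667770e-01  2.40424743e-01 -1.54674043e-04]
 [ 2.40424527e-01 -9.70665543e-01  2.10958856e-03]
 [ 3.57060524e-04 -2.08489706e-03 -9.99997763e-01]] [-0.40937674 -0.41840898  0.24132506] 0.08704637347293302
scene [1.26392314 0.22564882 1.01452199] [-0.5802377  -0.19868164 -0.78984164] 460.7907954358399 -0.0022621341275164486
top [0.38051029 0.0138947  1.02191187] [ 0.17748207 -0.02144823 -0.98389028] 443.97200126499826 0.03749895510679856
```

View pics/scene0.png

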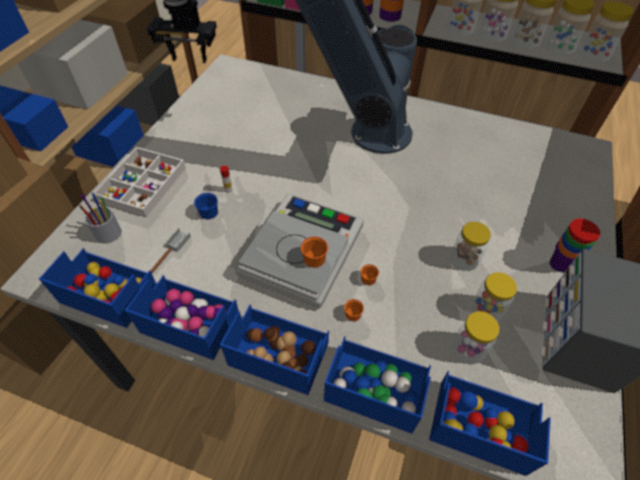

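View pics/top0.png

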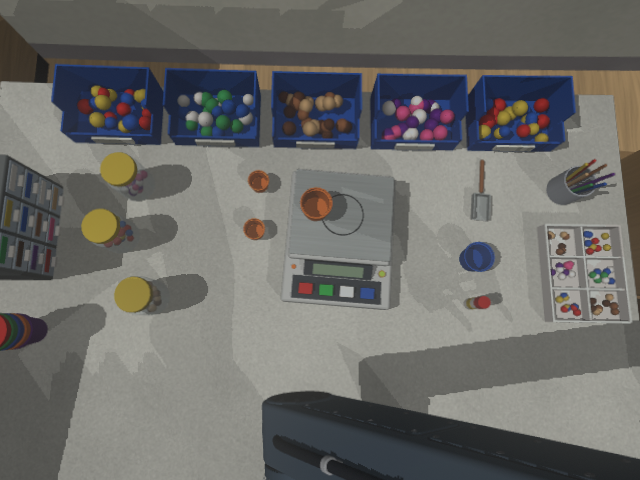

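The scene view shows the tub at about (314,250) and the ring at about (295,248). The top view has the tub at (316,204), the ring centre near (343,214) and the green key at (326,290). Two smaller orange tubs stand on the table at (258,181) and (254,229); they are decoys. Next I measure.

```bash
cat > m.py <<'E'
from h import *
def blob(d,lo,hi,roi,amin=20):
    hsv=cv2.cvtColor(d["pixels"],cv2.COLOR_RGB2HSV); m=cv2.inRange(hsv,np.array(lo),np.array(hi))
    x0,y0,x1,y1=roi; k=np.zeros_like(m); k[y0:y1,x0:x1]=m[y0:y1,x0:x1]
    n,l,s,c=cv2.connectedComponentsWithStats(k)
    i=1+np.argmax(s[1:,4]); return l==i,c[i],s[i]
E
python3 - <<'E'
from m import *
D={n:pickle.load(open(n+"0.pkl","rb")) for n in ["scene","top"]}
rois={"top":(280,165,400,310),"scene":(235,190,365,305)}
res={}
for n,d in D.items():
    for c,lo,hi in [("green",(45,120,60),(80,255,255)),("white",(0,0,190),(180,40,255)),("blue",(105,120,50),(130,255,255)),("red",(0,170,60),(4,255,255)),("orange",(5,130,60),(18,255,255))]:
        try:
            m,ce,s=blob(d,lo,hi,rois[n]); res[n,c]=ce; print(n,c,ce.round(1),s, plane(d,ce,0.055 if c!="orange" else 0.1).round(4))
        except Exception as e: print(n,c,e)
for c in ["green","blue","red","white"]:
    if ("top",c) in res and ("scene",c) in res: print(c,tri(D["top"],res["top",c],D["scene",],res["scene",c]) if 0 else tri(D["top"],res["top",c],D["scene"],res["scene",c]))
for n,d in D.items():
    x0,y0,x1,y1=rois[n]; cv2.imwrite(f"pics/{n}_crop.png",cv2.resize(d["pixels"][y0:y1,x0:x1,::-1],None,fx=5,fy=5 if n=="top" and 0 else 5,interpolation=cv2.INTER_CUBIC)[:600,:800])
E
```

```text
scene green [327.8 213. ] [321 209  14  10  92] [[ 0.4545 -0.0362  0.055 ]]
scene white [313.2 207.3] [309 205   9   6  37] [[ 0.449  -0.0814  0.055 ]]
scene blue [298.5 203.2] [292 199  14  10  96] [[ 0.4491 -0.1257  0.055 ]]
scene red [342.4 218.1] [337 214  12   9  73] [[0.4576 0.0078 0.055 ]]
scene orange [313.8 251.1] [300 237  28  30 641] [[ 0.6231 -0.014   0.1   ]]
top green [325.9 289.6] [319 284  14  12 133] [[ 0.4512 -0.0364  0.055 ]]
top white attempt to get argmax of an empty sequence
top blue [366.8 293. ] [360 288  15  11 146] [[ 0.4448 -0.1253  0.055 ]]
top red attempt to get argmax of an empty sequence
top orange [316.9 204. ] [301 188  31  32 677] [[ 0.6305 -0.0139  0.1   ]]
green (array([ 0.45148697, -0.03684826,  0.05146712]), np.float64(0.0005432854370448426))
blue (array([ 0.44523676, -0.12663138,  0.05057263]), np.float64(0.0013476345735065694))
```

View pics/top_crop.png

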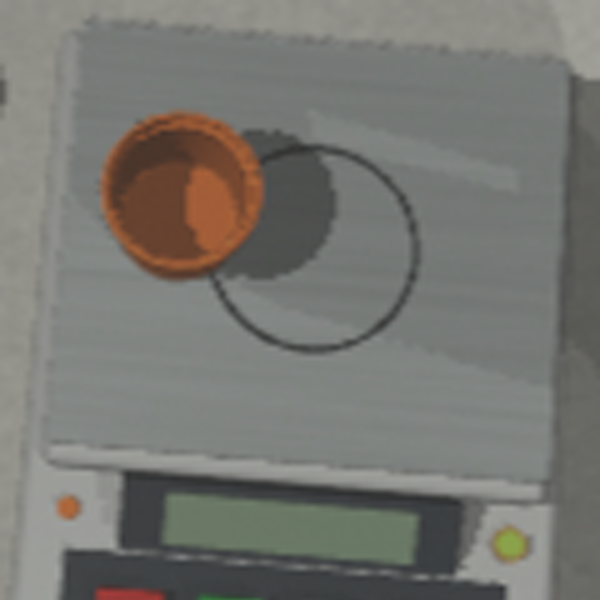

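Run:
```python
from m import *
D={n:pickle.load(open(n+"0.pkl","rb")) for n in ["scene","top"]}
# dark ring pixels on pan, kept where height ~.074
for n,roi in [("top",(318,190,370,240)),("scene",(270,228,302,272))]:
    d=D[n]; g=cv2.cvtColor(d["pixels"],cv2.COLOR_RGB2GRAY)
    bh=cv2.morphologyEx(g,cv2.MORPH_BLACKHAT,np.ones((9,9),np.uint8))
    x0,y0,x1,y1=roi; ys,xs=np.nonzero(bh[y0:y1,x0:x1]>14); uv=np.stack([xs+x0,ys+y0],1)
    P=plane(d,uv,0.074)[:,:2]
    rng=np.random.default_rng(0); best=None
    for _ in range(3000):
        a=P[rng.choice(len(P),3,replace=False)]
        A=np.c_[2*a,np.ones(3)]
        if abs(np.linalg.det(A))<1e-7: continue
        s=np.linalg.solve(A,(a**2).sum(1)); r=np.sqrt(max(s[2]+s[0]**2+s[1]**2,0))
        if not .035<r<.06: continue
        k=abs(np.hypot(*(P-s[:2]).T)-r)<.0025
        if best is None or k.sum()>best.sum(): best=k
    Q=P[best]; s=np.linalg.lstsq(np.c_[2*Q,np.ones(len(Q))],(Q**2).sum(1),rcond=None)[0]
    print(n,len(P),best.sum(),s[:2],np.sqrt(s[2]+s[0]**2+s[1]**2))
    h=depth(d,uv[best])[:,2]; print("depth height ring",np.median(h))
    print("pan depth around", )
```

```text
top 442 223 [ 0.61537367 -0.07082936] 0.045226098940115235
depth height ring 0.07437554436105376
pan depth around
scene 155 108 [ 0.61395225 -0.07119241] 0.04534001397516606
depth height ring 0.07521689648911295
pan depth around
```

```bash
cat >> m.py <<'E'
def cloud(d,roi):
    x0,y0,x1,y1=roi; ys,xs=np.mgrid[y0:y1,x0:x1]; uv=np.stack([xs.ravel(),ys.ravel()],1)
    P=depth(d,uv); rgb=d["pixels"][uv[:,1],uv[:,0]]
    return P,cv2.cvtColor(rgb[None],cv2.COLOR_RGB2HSV)[0],uv
def circ(Q):
    s=np.linalg.lstsq(np.c_[2*Q,np.ones(len(Q))],(Q**2).sum(1),rcond=None)[0]
    return s[:2],np.sqrt(s[2]+s[0]**2+s[1]**2)
def tub(d,roi,zr=0.124):
    P,h,uv=cloud(d,roi)
    o=(h[:,0]>=4)&(h[:,0]<19)&(h[:,1]>110)&(h[:,2]>40)
    k=o&(abs(P[:,2]-zr)<.005)
    c,r=circ(P[k,:2]); m=np.zeros((480,640),np.uint8); m[uv[o][:,1],uv[o][:,0]]=255
    cn=max(cv2.findContours(m,0,1)[0],key=cv2.contourArea)
    (x,y),R=cv2.minEnclosingCircle(cn)
    return dict(n=int(k.sum()),rimc=c,r=r,zmax=np.percentile(P[o,2],[1,50,98]),bb=cv2.boundingRect(cn),ell=cv2.fitEllipse(cn))
E
python3 - <<'E'
from m import *
for n,roi in [("top",(290,180,345,225)),("scene",(295,232,335,275))]:
    d=pickle.load(open(n+"0.pkl","rb")); t=tub(d,roi); print(n,t); 
d=pickle.load(open("top0.pkl","rb")); print(plane(d,[316.5,203.4],.124))
P,h,uv=cloud(d,(280,165,400,310))
# scale display/console and pan edges
print(o:=get_obs()["position"])
E
```

```text
top {'n': 170, 'rimc': array([ 0.6267052 , -0.01038941]), 'r': np.float64(0.03153242197967544), 'zmax': array([0.07299662, 0.08201687, 0.12512367]), 'bb': (300, 188, 33, 32), 'ell': ((315.92413330078125, 203.19515991210938), (31.123563766479492, 31.54132843017578), 20.918067932128906)}
scene {'n': 134, 'rimc': array([ 0.62801173, -0.01202238]), 'r': np.float64(0.03153974849299847), 'zmax': array([0.07504687, 0.10186473, 0.1259262 ]), 'bb': (300, 237, 28, 30), 'ell': ((313.7573547363281, 250.89378356933594), (26.34868621826172, 30.371347427368164), 2.022128105163574)}
[[ 0.62529555 -0.01231165  0.124     ]]
[ 0.15023367 -0.60599594  0.22167639]
```

Both views agree on the key measurements:

| Point | x (m) | y (m) | Check |
|---|---|---|---|
| Ring centre | 0.6147 | -0.071 | Radius 45 mm, height 74–75 mm |
| Tub | 0.627 | -0.012 | About 60 mm from the ring, on +y |

Next I look at the finger shape and the wrist view.

Run:
```python
from m import *
d=pickle.load(open("scene0.pkl","rb")); cv2.imwrite("pics/grip.png",cv2.resize(d["pixels"][0:90,130:250,::-1],None,fx=6,fy=6,interpolation=cv2.INTER_CUBIC))
w=grab("wrist"); save(w,"wrist0"); print(w["tool_from_camera"],w["fx"],w["k1"])
z=w["z_map"]; 
x=np.array([1,0])
pickle.dump(w,open("wrist0.pkl","wb"))
```

```text
[[-1.10547650e-04 -9.66703390e-01 -2.55899478e-01  6.90044147e-02]
 [ 9.99999993e-01 -1.15057947e-04  2.65439452e-06 -2.70084068e-04]
 [-3.20092808e-05 -2.55899476e-01  9.66703397e-01 -1.62524664e-01]
 [ 0.00000000e+00  0.00000000e+00  0.00000000e+00  1.00000000e+00]] 360.09297632237656 -0.07388001661183972
```

View pics/grip.png

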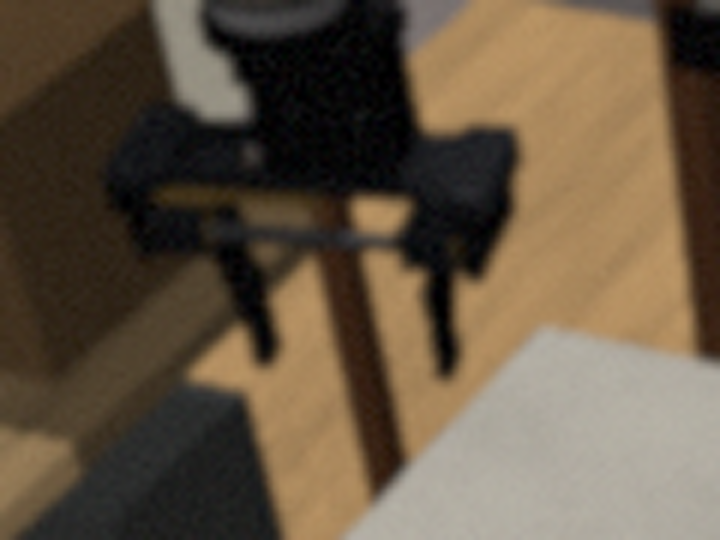

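View pics/wrist0.png

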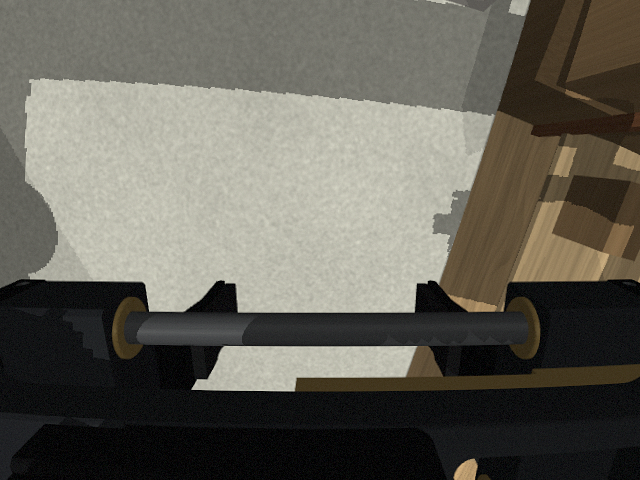

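The fingers are straight and the tub's rim overhangs, so a push from outside would bear on the rim. I'll put the shut fingers inside the tub and push low on its inner wall, which widens upwards. First I move above the tub with the fingers shut.

Emit:
jog_arm([
  [1,[15.15,-11.55,0],5],
  [1,[15.15,-11.55,0],5],
  [1,[15.15,-11.55,0],5],
  [1,[15.15,-11.55,0],5],
  [1,[15.15,-11.55,0],5],
  [1,[15.15,-11.55,0],5],
  [1,[15.15,-11.55,0],5],
  [1,[15.15,-11.55,0],5],
  [1,[15.15,-11.55,0],5],
  [1,[15.15,-11.55,0],5],
  [1,[15.15,-11.55,0],5],
  [1,[15.15,-11.55,0],5],
  [1,[15.15,-11.55,0],5],
  [1,[15.15,-11.55,0],5],
  [1,[15.15,-11.55,0],5],
  [1,[15.15,-11.55,0],5],
  [1,[15.15,-11.55,0],5],
  [1,[15.15,-11.55,0],5],
  [1,[15.15,-11.55,0],5],
  [1,[15.15,-11.55,0],5],
], force=10)

```text
time: 1.82
position: [0.629, -0.0088, 0.2222]
orientation: [[0.982, -0.188, 0.001], [-0.188, -0.982, 0.002], [0.0, -0.002, -1.0]]
wrist_force: [-0.5, -0.3, 0.2]
width: 0.0006
```

Run:
```python
from m import *
o=get_obs();print(o["position"],o["orientation"],o["wrist_force"])
w=grab("wrist"); save(w,"wrist1"); pickle.dump(w,open("wrist1.pkl","wb"))
P,h,uv=cloud(w,(0,0,640,480))
k=(h[:,0]>=4)&(h[:,0]<19)&(h[:,1]>110)&(h[:,2]>40); print(k.sum(), np.percentile(P[k,2],[1,10,50,90,99]))
```

```text
[ 0.62904713 -0.0087707   0.22219657] [[ 9.82237020e-01 -1.87642819e-01  7.80886110e-04]
 [-1.87644125e-01 -9.82234516e-01  2.24449071e-03]
 [ 3.45850727e-04 -2.35115056e-03 -9.99997176e-01]] [-0.49370941 -0.33399618  0.23700634]
10887 [0.00150576 0.00591016 0.07673332 0.1205154  0.32022747]
```

View pics/wrist1.png

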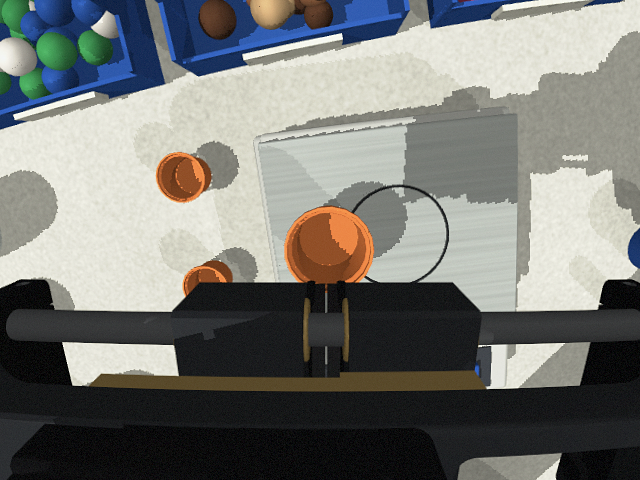

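The wrist view shows the tub's rim centred near (329,250) and the ring near (398,235). I measure both from here.

```bash
cat >> m.py <<'E'
def wtub(w,roi,zr=0.124):
    # outer contour upper arc of the rim, cast on the rim plane
    hsv=cv2.cvtColor(w["pixels"],cv2.COLOR_RGB2HSV); m=cv2.inRange(hsv,np.array((3,110,40)),np.array((20,255,255)))
    k=np.zeros_like(m);x0,y0,x1,y1=roi;k[y0:y1,x0:x1]=m[y0:y1,x0:x1]
    cn=max(cv2.findContours(k,0,1)[0],key=cv2.contourArea)[:,0]
    return cn
def ring(d,roi,z=.074,th=14):
    g=cv2.cvtColor(d["pixels"],cv2.COLOR_RGB2GRAY)
    bh=cv2.morphologyEx(g,cv2.MORPH_BLACKHAT,np.ones((9,9),np.uint8))
    x0,y0,x1,y1=roi; ys,xs=np.nonzero(bh[y0:y1,x0:x1]>th); uv=np.stack([xs+x0,ys+y0],1)
    P=plane(d,uv,z)[:,:2]; return ransac(P,.0445,.047)+(np.median(depth(d,uv)[:,2]),)
def ransac(P,a,b,tol=.0012):
    rng=np.random.default_rng(0); best=None
    for _ in range(4000):
        q=P[rng.choice(len(P),3,replace=False)]; A=np.c_[2*q,np.ones(3)]
        if abs(np.linalg.det(A))<1e-8: continue
        s=np.linalg.solve(A,(q**2).sum(1)); r=np.sqrt(max(s[2]+s[0]**2+s[1]**2,0))
        if not a<r<b: continue
        k=abs(np.hypot(*(P-s[:2]).T)-r)<tol
        if best is None or k.sum()>best.sum(): best=k
    c,r=circ(P[best]); return c,r,int(best.sum()),len(P)
E
python3 - <<'E'
from m import *
w=pickle.load(open("wrist1.pkl","rb"))
cn=wtub(w,(280,200,380,284))
up=cn[(cn[:,1]<282)]
print("rim",ransac(plane(w,up,.124)[:,:2],.030,.037))
P,h,uv=cloud(w,(280,200,380,282)); o=(h[:,0]>=3)&(h[:,0]<20)&(h[:,1]>110)
print("rim top z",np.percentile(P[o,2],[1,5,50,95,99]))
k=o&(P[:,2]>.120); print("rimcloud",circ(P[k,:2]))
c=np.array([.627,-.012]); 
for z0 in np.arange(.072,.128,.004):
    k=o&(abs(P[:,2]-z0)<.002); r=np.hypot(*(P[k,:2]-c).T)
    if k.sum()>3: print(round(z0,3),k.sum(),r.min().round(4),r.max().round(4),np.median(r).round(4))
print("ring",ring(w,(345,180,460,284)))
E
```

```text
rim (array([ 0.62712295, -0.01042782]), np.float64(0.03339673742247617), 189, 205)
rim top z [0.07586205 0.07647893 0.08815201 0.12439145 0.12540154]
rimcloud (array([ 0.63233231, -0.01122661]), np.float64(0.03208512237959439))
0.072 8 0.033 0.0497 0.0355
0.076 2060 0.0004 0.0492 0.0175
0.08 547 0.0018 0.0282 0.0203
0.084 137 0.024 0.0283 0.0265
0.088 147 0.0241 0.0283 0.0266
0.092 145 0.0244 0.0288 0.027
0.096 163 0.0247 0.0289 0.0272
0.1 180 0.0249 0.0296 0.0276
0.104 169 0.0253 0.0297 0.0278
0.108 190 0.0255 0.0298 0.0281
0.112 184 0.0257 0.0301 0.0283
0.116 206 0.0261 0.0308 0.0289
0.12 829 0.0263 0.0336 0.0298
0.124 671 0.0295 0.0353 0.0322
ring (array([ 0.61511113, -0.06969113]), np.float64(0.04546313103578017), 600, 1374, np.float64(0.07533472872766428))
```

The rim sits at 124 mm and the tub floor at about 77 mm. The tub is at (0.627,-0.011) and the ring at (0.615,-0.0705). I go down inside the tub, staying 13 mm above its floor.

Emit:
jog_arm([
  [1,[-0.04,0.06,0.5],0],
  [1,[-0.04,0.06,1.0],0],
  [1,[-0.04,0.06,1.5],0],
  [1,[-0.04,0.06,2.0],0],
  [1,[-0.04,0.06,2.4],0],
  [1,[-0.04,0.06,2.7],0],
  [1,[-0.04,0.06,3.0],0],
  [1,[-0.04,0.06,3.2],0],
  [1,[-0.04,0.06,3.3],0],
  [1,[-0.04,0.06,3.3],0],
  [1,[-0.04,0.06,3.3],0],
])

```text
time: 2.78
position: [0.6257, -0.0127, 0.0904]
orientation: [[0.982, -0.189, -0.001], [-0.189, -0.982, 0.001], [-0.001, -0.001, -1.0]]
wrist_force: [-0.6, 0.2, 0.1]
width: 0.0006
```

Run:
```python
from m import *
o=get_obs();print(o["position"],o["orientation"],o["wrist_force"])
for n,roi in [("wrist",(0,140,640,480)),("scene",(220,150,400,310))]:
    w=grab(n); x0,y0,x1,y1=roi; f=1 if n=="wrist" else 4
    cv2.imwrite(f"pics/{n}2.png",cv2.resize(w["pixels"][y0:y1,x0:x1,::-1],None,fx=f,fy=f)[:600])
```

```text
[ 0.62565249 -0.01271565  0.09043043] [[ 9.81910282e-01 -1.89346034e-01 -5.26037281e-04]
 [-1.89345351e-01 -9.81909897e-01  1.13652514e-03]
 [-7.31717740e-04 -1.01636301e-03 -9.99999216e-01]] [-0.62386552  0.22585315  0.09730965]
```

View pics/wrist2.png

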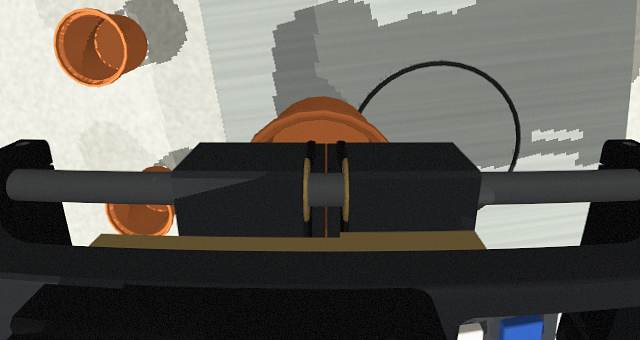

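View pics/scene2.png

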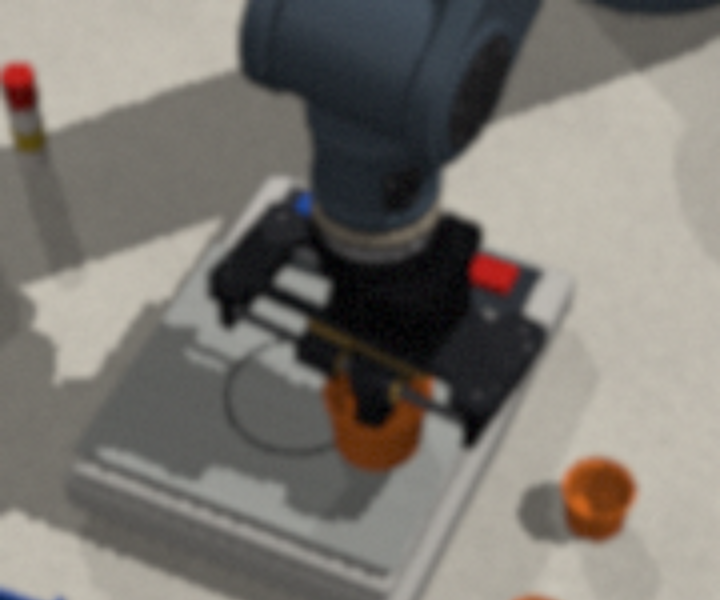

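The fingers stand inside the tub. I push gently along tool +y, which points straight at the ring, for part of the way and then look.

Emit:
jog_arm([
  [1,[0,0.07,0],0],
  [1,[0,0.14,0],0],
  [1,[0,0.21,0],0],
  [1,[0,0.28,0],0],
  [1,[0,0.35,0],0],
  [1,[0,0.42,0],0],
  [1,[0,0.49,0],0],
  [1,[0,0.56,0],0],
  [1,[0,0.63,0],0],
  [1,[0,0.7,0],0],
  [1,[0,0.77,0],0],
  [1,[0,0.84,0],0],
  [1,[0,0.9,0],0],
  [1,[0,0.95,0],0],
  [1,[0,1.0,0],0],
  [1,[0,1.0,0],0],
  [1,[0,1.0,0],0],
])

```text
time: 4.3
position: [0.6183, -0.0522, 0.0908]
orientation: [[0.982, -0.189, 0.0], [-0.189, -0.982, 0.001], [0.0, -0.001, -1.0]]
wrist_force: [0.6, 0.0, -0.2]
width: 0.0004
```

Run:
```python
from m import *
o=get_obs();print(o["position"],o["orientation"],o["wrist_force"])
for n,roi in [("wrist",(0,140,640,480)),("scene",(220,150,400,310))]:
    w=grab(n); pickle.dump(w,open(n+"3.pkl","wb")); x0,y0,x1,y1=roi; f=1 if n=="wrist" else 4
    cv2.imwrite(f"pics/{n}3.png",cv2.resize(w["pixels"][y0:y1,x0:x1,::-1],None,fx=f,fy=f)[:600])
```

```text
[ 0.61830995 -0.05217643  0.09077838] [[ 9.81964774e-01 -1.89063851e-01  2.08871410e-04]
 [-1.89063946e-01 -9.81964582e-01  6.20039794e-04]
 [ 8.78772155e-05 -6.48347289e-04 -9.99999786e-01]] [ 0.63304186  0.00894529 -0.22584101]
```

View pics/wrist3.png

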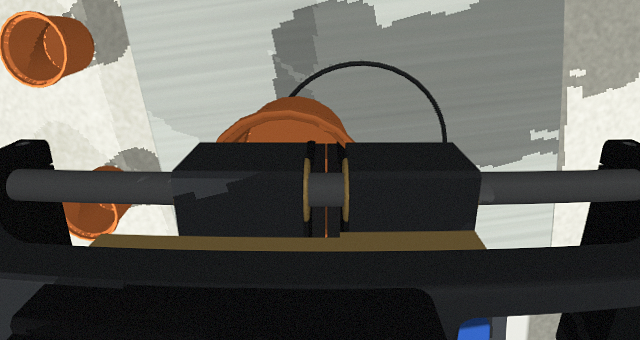

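View pics/scene3.png

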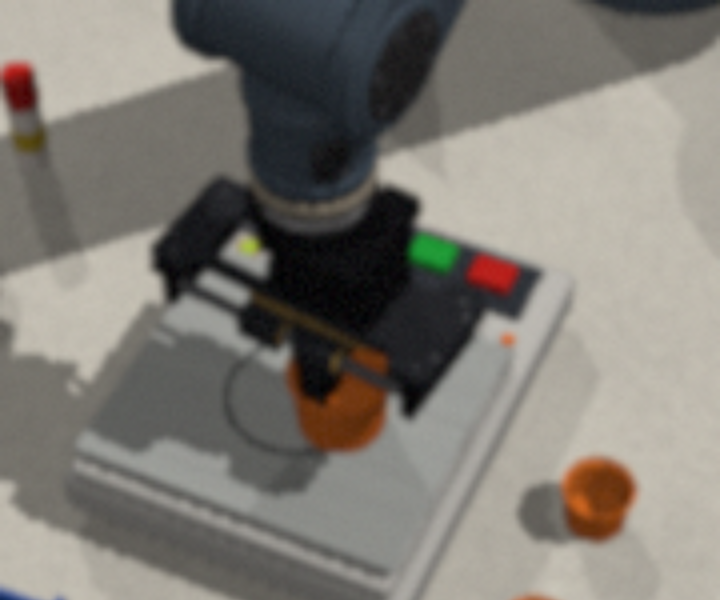

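The tub moved upright: in the wrist view its rim now spans roughly columns 217–356. I fit the rim to find the tub's position.

Run:
```python
from m import *
w=pickle.load(open("wrist3.pkl","rb"))
# rim points: cloud near rim height
P,h,uv=cloud(w,(200,230,380,283)); o=(h[:,0]>=3)&(h[:,0]<20)&(h[:,1]>110)
print(np.percentile(P[o,2],[1,50,95,99]))
k=o&(P[:,2]>.1215); print(k.sum(),"rim",ransac(P[k,:2],.029,.035,.0025))
# wall rows outside
for z0 in (.08,.09,.1,.11):
    k=o&(abs(P[:,2]-z0)<.003)
    if k.sum()>20: print(z0,k.sum(),ransac(P[k,:2],.026,.033))
d=pickle.load(open("scene3.pkl","rb"))
P,h,uv=cloud(d,(285,230,325,268)); o=(h[:,0]>=3)&(h[:,0]<20)&(h[:,1]>110)
for z0 in (.08,.09,.1,.11):
    k=o&(abs(P[:,2]-z0)<.004)
    if k.sum()>20: print("sc",z0,k.sum(),ransac(P[k,:2],.026,.034))
```

```text
[0.07603499 0.09579759 0.12502105 0.16651771]
1191 rim (array([ 0.625538  , -0.03741668]), np.float64(0.029716933943945253), 1080, 1191)
0.08 1259 (array([ 0.61090507, -0.03006528]), np.float64(0.02729490513124427), 316, 1259)
0.09 205 (array([ 0.62472199, -0.03782653]), np.float64(0.025994985753314697), 200, 205)
0.1 176 (array([ 0.62541683, -0.03803229]), np.float64(0.025918076665342935), 176, 176)
sc 0.08 100 (array([ 0.62269239, -0.03820963]), np.float64(0.02700264382611485), 39, 100)
sc 0.09 42 (array([ 0.6240011 , -0.03693892]), np.float64(0.02628570094541536), 31, 42)
sc 0.1 59 (array([ 0.6228268 , -0.03798085]), np.float64(0.028247890020556415), 38, 59)
sc 0.11 60 (array([ 0.62344614, -0.03762961]), np.float64(0.028672267096207692), 48, 60)
```

The tub is at about (0.622,-0.038) and upright, 33 mm short of the ring centre and still on line. I push the rest of the way.

Emit:
jog_arm([
  [1,[0,0.07,0],0],
  [1,[0,0.14,0],0],
  [1,[0,0.21,0],0],
  [1,[0,0.28,0],0],
  [1,[0,0.35,0],0],
  [1,[0,0.42,0],0],
  [1,[0,0.49,0],0],
  [1,[0,0.56,0],0],
  [1,[0,0.63,0],0],
  [1,[0,0.69,0],0],
  [1,[0,0.74,0],0],
  [1,[0,0.78,0],0],
  [1,[0,0.81,0],0],
  [1,[0,0.81,0],0],
  [1,[0,0.81,0],0],
])

```text
time: 5.65
position: [0.6121, -0.084, 0.0907]
orientation: [[0.982, -0.189, 0.0], [-0.189, -0.982, 0.0], [-0.0, -0.0, -1.0]]
wrist_force: [1.2, -0.1, 0.4]
width: 0.0006
```

Run:
```python
from m import *
o=get_obs();print(o["position"],o["orientation"],o["wrist_force"])
for n,roi in [("wrist",(0,140,640,480)),("scene",(220,150,400,310))]:
    w=grab(n); pickle.dump(w,open(n+"4.pkl","wb")); x0,y0,x1,y1=roi; f=1 if n=="wrist" else 4
    cv2.imwrite(f"pics/{n}4.png",cv2.resize(w["pixels"][y0:y1,x0:x1,::-1],None,fx=f,fy=f)[:600])
w=pickle.load(open("wrist4.pkl","rb"))
P,h,uv=cloud(w,(200,230,380,283)); o=(h[:,0]>=3)&(h[:,0]<20)&(h[:,1]>110)
for z0 in (.09,.1,.11):
    k=o&(abs(P[:,2]-z0)<.003)
    if k.sum()>20: print(z0,k.sum(),ransac(P[k,:2],.026,.033))
```

```text
[ 0.61212756 -0.08397088  0.09070245] [[ 9.81999143e-01 -1.88885363e-01  5.05299115e-05]
 [-1.88885364e-01 -9.81999019e-01  4.96745472e-04]
 [-4.42076250e-05 -4.97347988e-04 -9.99999875e-01]] [ 1.15871591 -0.10043885  0.38861183]
0.09 192 (array([ 0.61843609, -0.06970573]), np.float64(0.02600687131199342), 188, 192)
0.1 172 (array([ 0.61918067, -0.06996072]), np.float64(0.025840178226787643), 172, 172)
```

View pics/wrist4.png

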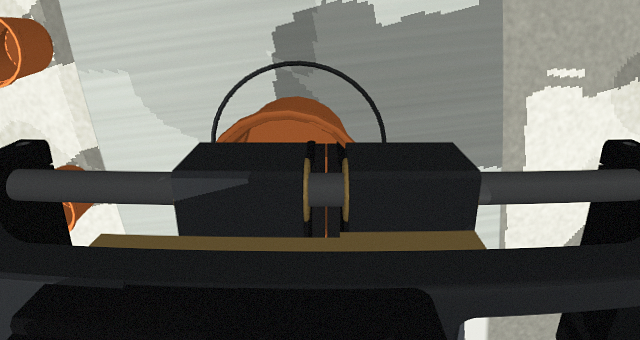

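View pics/scene4.png

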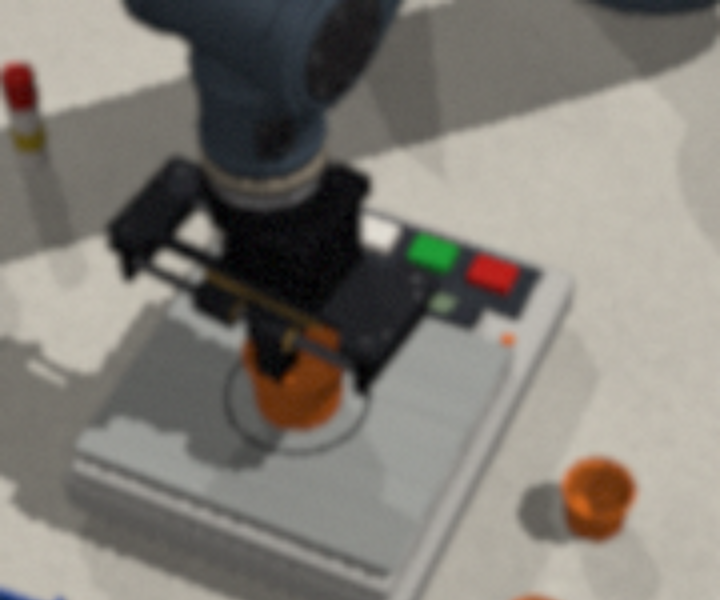

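The tub now sits inside the ring in both views. I back the fingers off the wall, lift straight out and look.

Emit:
jog_arm([
  [1,[0,-0.05,0],0],
  [1,[0,-0.12,0],0],
  [1,[0,-0.2,0],0],
  [1,[0,-0.22,0],0],
  [1,[0,-0.22,-0.3],0],
  [1,[0,-0.22,-0.8],0],
  [1,[0,-0.22,-1.5],0],
  [1,[0,-0.22,-2.2],0],
  [1,[0,-0.22,-2.8],0],
  [1,[0,-0.22,-3.0],0],
  [1,[0,-0.22,-3.0],0],
  [1,[0,-0.22,-3.0],0],
])

```text
time: 6.75
position: [0.6135, -0.0752, 0.2107]
orientation: [[0.982, -0.189, 0.0], [-0.189, -0.982, 0.0], [-0.0, -0.0, -1.0]]
wrist_force: [-0.3, 0.6, -0.5]
width: 0.0007
```

Run:
```python
from m import *
o=get_obs();print(o["position"],o["orientation"],o["wrist_force"])
w=grab("wrist"); save(w,"wrist5"); pickle.dump(w,open("wrist5.pkl","wb"))
cn=wtub(w,(240,190,380,284)); up=cn[cn[:,1]<282]
print("rim",ransac(plane(w,up,.124)[:,:2],.030,.037))
print("ring",ring(w,(220,150,400,284)))
P,h,uv=cloud(w,(240,190,380,282)); k=(h[:,0]>=3)&(h[:,0]<20)&(h[:,1]>110); print(np.percentile(P[k,2],[1,50,95,99]))
```

```text
[ 0.61345909 -0.07518509  0.21070918] [[ 9.82028343e-01 -1.88733487e-01  6.85454167e-05]
 [-1.88733498e-01 -9.82028234e-01  4.62863489e-04]
 [-2.00443058e-05 -4.67481882e-04 -9.99999891e-01]] [-0.29455386  0.55841872 -0.52243722]
rim (array([ 0.61595508, -0.06857661]), np.float64(0.03344706002368718), 194, 211)
ring (array([ 0.61462967, -0.06915507]), np.float64(0.045404048966561014), 695, 2042, np.float64(0.0759361758246054))
[0.07591513 0.0874279  0.12443876 0.1253758 ]
```

View pics/wrist5.png

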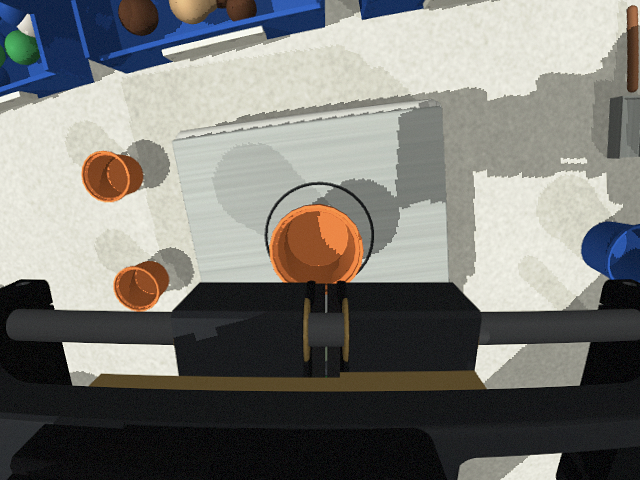

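In the wrist view, the rim centre near (316,248) sits on the ring's centre to within about 1.5 mm, and the tub is upright. Next I move short of the keys, turn to align with the scale, and check the green key from the wrist and top cameras.

Emit:
jog_arm([
  [1,[-0.8,-0.03,0],-0.4],
  [1,[-1.7,-0.06,0],-0.8],
  [1,[-2.6,-0.1,0],-1.2],
  [1,[-3.5,-0.13,0],-1.4],
  [1,[-4.3,-0.16,0],-1.4],
  [1,[-4.9,-0.16,0],-1.4],
  [1,[-5.12,-0.16,0],-1.4],
  [1,[-5.12,-0.16,0],-1.4],
  [1,[-5.12,-0.16,0],-1.4],
])

```text
time: 7.55
position: [0.414, -0.0304, 0.2098]
orientation: [[0.998, -0.068, -0.001], [-0.068, -0.998, 0.001], [-0.001, -0.001, -1.0]]
wrist_force: [-0.1, -0.6, 0.3]
width: 0.0002
```

Run:
```python
from m import *
o=get_obs();print(o["position"],o["orientation"],o["wrist_force"])
w=grab("wrist"); save(w,"wrist6"); pickle.dump(w,open("wrist6.pkl","wb"))
t=grab("top"); save(t,"top6"); pickle.dump(t,open("top6.pkl","wb"))
m,ce,s=blob(w,(45,100,40),(80,255,255),(0,150,640,400)); print(ce,s,plane(w,ce,.055),np.median(depth(w,np.argwhere(m)[:,::-1]),axis=0))
m,ce,s=blob(w,(105,100,40),(130,255,255),(0,150,500,400)); print(ce,s,plane(w,ce,.055),np.median(depth(w,np.argwhere(m)[:,::-1]),axis=0))
```

```text
[ 0.41395581 -0.03044142  0.20979742] [[ 9.97682451e-01 -6.80289719e-02 -1.33642361e-03]
 [-6.80276603e-02 -9.97682931e-01  1.00357899e-03]
 [-1.40159947e-03 -9.10339370e-04 -9.99998603e-01]] [-0.06109445 -0.5955351   0.32038281]
[328.86024845 190.44824017] [312 177  35  28 966] [[ 0.45109308 -0.03556448  0.055     ]] [ 0.45126357 -0.03539109  0.05522779]
[429.65688259 191.13967611] [412 177  37  29 988] [[ 0.44476125 -0.12417622  0.055     ]] [ 0.4448257  -0.12424347  0.05518061]
```

View pics/wrist6.png

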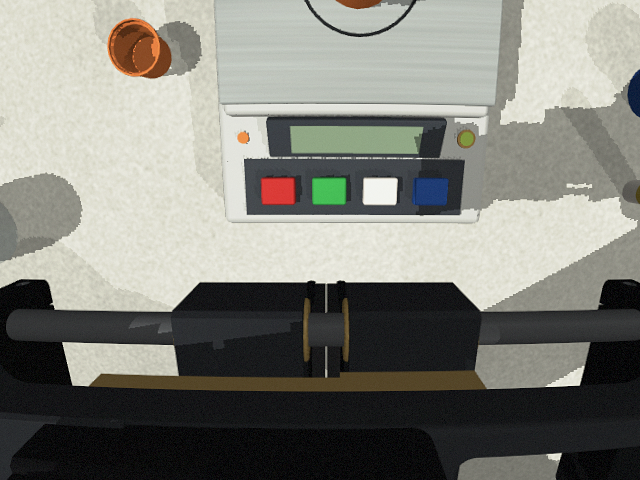

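View pics/top6.png

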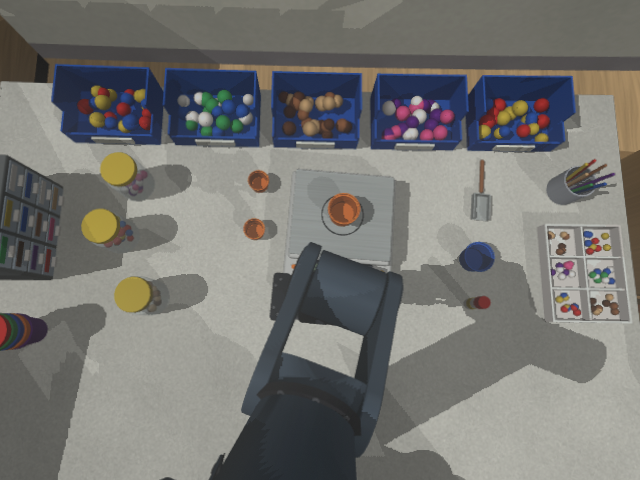

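In the wrist view the green key is at (329,190), which gives (0.451,-0.036) with its top at z = 0.0552. The top view agrees. It also shows the tub inside the ring at (344,209). I go to just above the key.

Emit:
jog_arm([
  [1,[0.5,0.04,0.3],0],
  [1,[0.94,0.08,0.8],0],
  [1,[0.94,0.08,1.5],0],
  [1,[0.94,0.08,2.2],0],
  [1,[0.94,0.08,2.8],0],
  [1,[0.94,0.08,3.2],0],
  [1,[0.94,0.08,3.5],0],
  [1,[0.94,0.08,3.65],0],
  [1,[0.94,0.08,3.7],0],
  [1,[0.94,0.08,3.7],0],
  [1,[0.94,0.08,3.7],0],
])

```text
time: 8.57
position: [0.4533, -0.0368, 0.0623]
orientation: [[0.998, -0.068, 0.001], [-0.068, -0.998, 0.0], [0.001, -0.0, -1.0]]
wrist_force: [0.3, -0.1, -0.1]
width: 0.0008
```

Run:
```python
from m import *
o=get_obs();print(o["position"],o["orientation"],o["wrist_force"])
w=grab("scene"); cv2.imwrite("pics/scene7.png",cv2.resize(w["pixels"][150:310,220:400,::-1],None,fx=4,fy=4)[:600])
```

```text
[ 0.45331408 -0.03681175  0.06232361] [[ 9.97691164e-01 -6.79061228e-02  1.04824457e-03]
 [-6.79063159e-02 -9.97691691e-01  1.49706794e-04]
 [ 1.03565889e-03 -2.20543573e-04 -9.99999439e-01]] [ 0.30666684 -0.09373092 -0.13722875]
```

View pics/scene7.png

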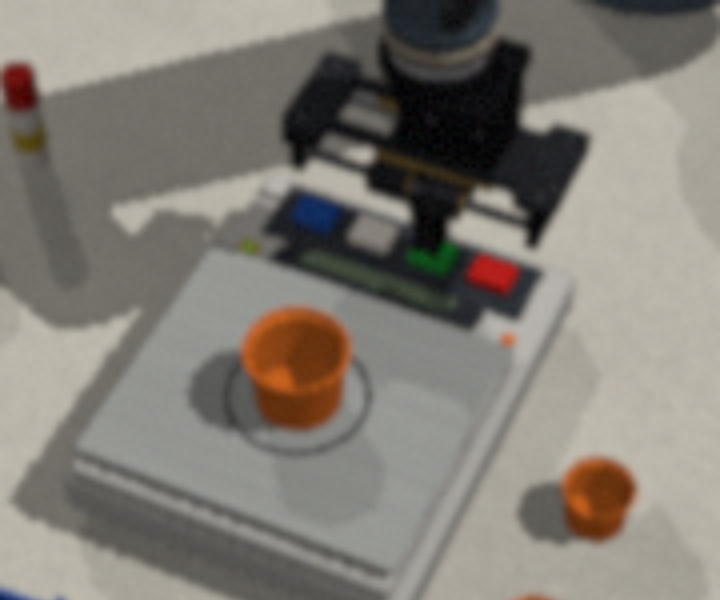

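The tub stands inside the ring and the fingertips are above the green key, about 2 mm too far in x. I correct that and press slowly while watching the force.

Emit:
jog_arm([
  [1,[-0.05,0,0],0],
  [1,[-0.05,0,0.05],0],
  [1,[-0.05,0,0.1],0],
  [1,[-0.05,0,0.14],0],
  [1,[-0.05,0,0.17],0],
  [1,[-0.05,0,0.19],0],
  [1,[-0.05,0,0.21],0],
  [1,[-0.05,0,0.23],0],
  [1,[-0.05,0,0.24],0],
  [1,[-0.05,0,0.24],0],
  [1,[-0.05,0,0.24],0],
])

```text
time: 9.53
position: [0.4513, -0.0367, 0.0531]
orientation: [[0.998, -0.068, 0.001], [-0.068, -0.998, -0.0], [0.001, -0.0, -1.0]]
wrist_force: [-0.9, 0.0, 2.4]
width: 0.0007
```

Emit:
jog_arm([
  [1,[0,0,0.02],0],
  [1,[0,0,0.03],0],
  [1,[0,0,0.04],0],
  [1,[0,0,0.05],0],
  [1,[0,0,0.06],0],
  [1,[0,0,0.07],0],
  [1,[0,0,0.07],0],
  [1,[0,0,0.07],0],
])

```text
time: 10.2
position: [0.4513, -0.0367, 0.0504]
orientation: [[0.998, -0.068, 0.002], [-0.068, -0.998, -0.0], [0.002, -0.0, -1.0]]
wrist_force: [-1.2, 0.6, 5.7]
width: 0.0005
```

The key is about 4.7 mm down at 5.7 N. I nudge it to the stop.

Emit:
jog_arm([
  [1,[0,0,0.01],0],
  [1,[0,0,0.015],0],
  [1,[0,0,0.015],0],
  [1,[0,0,0.015],0],
])

```text
time: 10.53
position: [0.4513, -0.0367, 0.0503]
orientation: [[0.998, -0.068, 0.002], [-0.068, -0.998, -0.0], [0.002, 0.0, -1.0]]
wrist_force: [-1.3, -0.6, 9.4]
width: 0.0006
```

The force rose from 5.7 to 9.4 N with no further travel, so the key is at its stop. I lift off straight up and pull back so the wrist camera can see the keys.

Emit:
jog_arm([
  [1,[0,0,-0.05],0],
  [1,[0,0,-0.12],0],
  [1,[0,0,-0.25],0],
  [1,[0,0,-0.6],0],
  [1,[0,0,-1.2],0],
  [1,[0,0,-2.0],0],
  [1,[-0.4,0,-2.8],0],
  [1,[-0.9,0,-3.6],0],
  [1,[-0.95,0,-4.0],0],
  [1,[-0.95,0,-4.0],0],
  [1,[-0.95,0,-4.0],0],
])

```text
time: 11.45
position: [0.4137, -0.0343, 0.211]
orientation: [[0.998, -0.068, 0.005], [-0.068, -0.998, -0.001], [0.005, 0.001, -1.0]]
wrist_force: [0.1, 1.0, 0.1]
width: 0.0006
```

Run:
```python
from m import *
o=get_obs();print(o["time"],o["position"],o["wrist_force"])
w=grab("wrist"); save(w,"wrist8"); t=grab("top"); s8=grab("scene"); cv2.imwrite("pics/scene8.png",cv2.resize(s8["pixels"][150:310,220:400,::-1],None,fx=4,fy=4)[:600])
m,ce,s=blob(w,(45,100,40),(80,255,255),(0,150,640,400)); print("green",ce,s,np.median(depth(w,np.argwhere(m)[:,::-1]),axis=0))
m,ce,s=blob(w,(105,100,40),(130,255,255),(0,150,500,400)); print("blue",np.median(depth(w,np.argwhere(m)[:,::-1]),axis=0))
print("top tub",tub(t,(320,190,370,235)), "ring",ring(t,(318,190,372,245)))
print("scene tub",tub(s8,(275,222,315,260)), "ring",ring(s8,(270,225,318,268)))
t0=pickle.load(open("top0.pkl","rb"))
df=cv2.absdiff(t["pixels"],t0["pixels"]).max(2)
for nm,(x,y) in dict(blue=(477,257),scoop=(481,205),glue=(481,302),j1=(119,170),j2=(100,227),j3=(133,294)).items(): print(nm,np.percentile(df[y-12:y+12,x-12:x+12],90))
```

```text
11.45 [ 0.41368496 -0.03427426  0.21104254] [0.08670805 1.03595445 0.13154158]
green [324.21338912 191.46443515] [307 178  35  28 956] [ 0.45120377 -0.03590131  0.05521523]
blue [ 0.4448362  -0.12434124  0.05518085]
top tub {'n': 178, 'rimc': array([ 0.61557257, -0.06818401]), 'r': np.float64(0.03165832221055915), 'zmax': array([0.07325122, 0.08844188, 0.12539603]), 'bb': (328, 193, 32, 33), 'ell': ((343.4311828613281, 208.70201110839844), (31.15703773498535, 31.898603439331055), 21.924091339111328)} ring (array([ 0.61575309, -0.070853  ]), np.float64(0.0455804109876684), 130, 606, np.float64(0.07612055620442554))
scene tub {'n': 127, 'rimc': array([ 0.61743906, -0.07008175]), 'r': np.float64(0.031839687527504046), 'zmax': array([0.07529632, 0.10173846, 0.125964  ]), 'bb': (280, 227, 28, 30), 'ell': ((293.6092224121094, 240.9959716796875), (26.069347381591797, 30.01116371154785), 176.84376525878906)} ring (array([ 0.61481253, -0.07111571]), np.float64(0.04667101200003719), 71, 372, np.float64(0.07805808411493598))
blue 34.0
scoop 14.0
glue 45.0
j1 16.0
j2 16.0
j3 15.0
```

View pics/scene8.png

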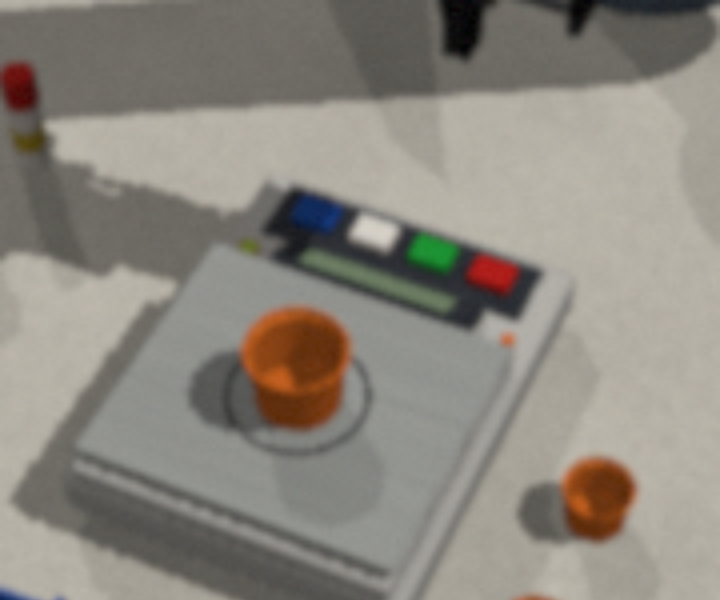

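View pics/wrist8.png

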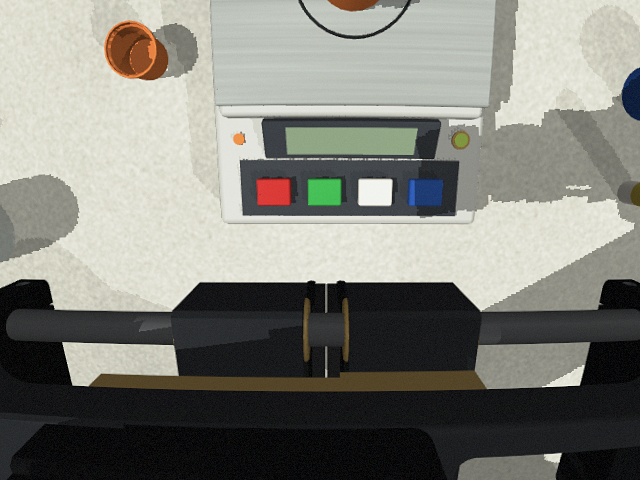

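The tub stands upright inside the ring, and the green key at (324,191) in the wrist view is back at 55.2 mm. The fingers are clear, so I hand in.

```bash
python3 -c "
from station import job_done; print(job_done())"
```

```text
the job is handed in; nothing more can be done
None
```

I slid the orange tub about 60 mm into the ring, then pressed the green tare key to its stop and let it spring back. The job is handed in; it reported no verdict.

- **Tub:** I pushed low on its inside wall with the shut fingers, then backed them off and lifted them clear. My last checks put its axis 1.5 to 3 mm from the ring's centre in all three cameras (limit 15 mm), upright with the rim at 124–125 mm.
- **Tare key:** the fingertips went down about 4.8 mm. The force then rose from 5.7 to 9.4 N with no further travel, which I took as the stop. Afterwards its top measured 55.2 mm, the same as before.
- **Everything else:** the blue key also measured 55.2 mm, and the red and white keys look up in the picture. The run took about 11.5 s of the 45 s.
- **Checks that disagreed:** the cameras differ by about 2 mm on positions, within their calibration. The before-and-after top pictures differ somewhat at the blue tub and glue stick. I put this down to the arm's shadow and did not measure those two again.

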